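# Empty the slide stainer's catch chute into the steel tray

## Robot

A 6-joint arm with a two-finger parallel gripper is mounted at the origin on the work surface. World frame = base frame: x ahead of the robot, y to its left, z up, the work surface at z = 0. Lengths are in mm, angles in degrees, forces in N, time in s.
With the tool pointing down it reaches from about 350 to 925 mm from the base axis. Payload 6.4 kg.
Tool frame: the origin (TCP) lies between the finger pads, 19 mm behind the fingertips; this is the grasp point; z points along the fingers, y is the line along which they close (so a half turn about z gives the same grasp; the last joint's range is limited). The gripper opens to 94 mm and grips with 3 to 60 N. Pads are 16 mm wide; open, the fingers measure 119 mm over their backs; the gripper's body (75 mm by 177 mm) begins 78 mm behind the grasp point.
Start: joints at [60.04, 14.043, 89.255, -0, 76.702, -9.975], TCP at [222.148, 610.872, 224.255] pointing down, gripper open.
Joint ranges: [-179.41, 179.41], [-58.25, 129.5], [7.25, 145.43], [-54.29, 234.29], [11.92, 165.04], [-157.13, 157.13]. Speed limits (degrees/s): [147.25, 147.25, 180, 180, 180, 180].

## Interface

Orientations are given as [roll, pitch, yaw] about the fixed x, y, z axes, in that order (R = Rz(yaw) Ry(pitch) Rx(roll)).
In Python, from bench import arm, viewer gives the robot as it stands.
- The arm moves only by the shell command python3 -m handwheel 'ROWS' [OPENING] [FORCE]. ROWS is a JSON object of lists of equal length, an entry for each row: "translation": the shift along the tool's x, y, z in mm, a list of three; "turn": the turn about the tool's z in degrees. A call has exactly 8 rows; each row is the pose to reach, as a shift and turn from the pose commanded when the call began, along the tool's axes at that moment; what a row does not reach only later rows make up. A row lasts 1/12 s, in which the tool goes at most 41.7 mm and 7.16 degrees, less where a joint would pass 70% of its speed; a pose out of reach is approached as far as the arm can. A call with a gripper value outside its range is refused whole. OPENING is the closure, from 0 (fully open) to 1 (shut), set as the call begins (- or left out, the last holds). The fingers move at their own pace and stop on an object; FORCE is the grip in N (left out, the last holds). Time passes only in rows, so rows that repeat a pose let the fingers close, or fill a call up. It gives the time, the measured TCP pose, the force, the opening and the grip force at its end, in the units of the state.
- arm.get_state(): the state, without advancing time (a new reading comes with each control period).
- viewer.grab_frame(name): name is "scene" or "top" or "wrist"; returns a dict with "frame" (420x560x3 uint8, red, green, blue), "fx", "fy", "cx", "cy" (pixels), "pose" (4x4, takes a point from camera to world coordinates). Camera axes: x right, y down, z forward; pixel columns grow to the right and rows downward; lengths in mm; the calibration is good to about 2 mm. A picture is of the moment at which its call begins. There is no depth.
- arm.close_job(): hands the job in; it is judged then, once.
Trained networks look in a picture, given as the dict that the camera call returned (one of the last four; its "shot" number tells which), for a name from the list of things; names that differ only in an ending like _2 or _b are one class to them, and where a whole thing is asked for, a point or a joint stands for the part that bears it (a point fixed in the world has none). Each returns a list of dicts, best first, with "confidence" (0 to 1); they miss things now and then, are a little off and sometimes report something else, mostly with a low value. They report only what shows in the picture. A call takes as long as a camera call. They do not tell look-alikes from the thing itself.
- viewer.boxes_of(picture, query): "point" ([row, column] in pixels, amid what is visible of it).
- viewer.landmark_of(picture, query): "point" ([row, column] in pixels: a listed point, or the origin of a listed thing).
The state is a dict: "t": time; "joints": joint angles; "qvel": joint speeds; "joint_efforts": joint torques, N m; "position": TCP position; "ee_rot": TCP orientation; "ft_force": force on the tool from outside, world axes, zero at the start; "wrist_torque": the same for the moment, N m; "grip_width": opening from 0.0 (shut) to 1.0 (fully open); "gripper_force": force on a finger pad.
Only numpy, scipy, OpenCV 4.12 (cv2) and the standard library are available. Lean on these libraries where they do the work, as an engineer would, in place of code of your own. Each camera call takes 0.05 s, during which the arm holds its last target. There are 200 camera calls.

## Task

Collect the two finished white slide mailers from the stainer's sloping catch chute and set them down gently, without dropping them, in the steel tray: both flat on its bottom, neither on the other, labels up, lengthwise along the tray's long side. Leave the metal gauge where it lies in the chute, do not bang into the machine or disturb the bottle and the bucket, and when both mailers are in the tray press the button on top of the machine's hood fully down to tell it that the chute is clear, and let go.

Things in the scene. Friction and masses are not known exactly. Their poses are not given: they have to be found in the camera images.
- mailer_a: closed slide mailer: white plastic box with rounded edges, 40 x 90 x 28 mm (own x, y, z), about 90 g, a grey seam line round its middle and a pale label on its lid (+z). Origin: centre of its underside. Its long axis is y, which points up the slope while it lies in the chute; z is square to the lid.
- mailer_b: A second mailer, identical to mailer_a: closed slide mailer: white plastic box with rounded edges, 40 x 90 x 28 mm (own x, y, z), about 90 g, a grey seam line round its middle and a pale label on its lid (+z). Origin: centre of its underside. Its long axis is y, which points up the slope while it lies in the chute; z is square to the lid.
- gauge: The machine's alignment gauge, which stays in the chute: flat aluminium plate 40 x 90 x 10 mm (x, y, z) with a steel knob, 24 mm in diameter and 18 mm high, on its middle. Origin: centre of its underside, y up the slope.
- stainer: Bench slide stainer (fixed): white cabinet 380 mm wide (x), 360 mm deep, 300 mm high, with a sloping steel catch chute and a hood above it on its -y side. z is up, +y runs into the machine. Origin: on the table, under the inner face of the stop lip, middle of the chute's low end. The cabinet proper begins at y 135 mm.
- chute_low (a point): Middle of the chute floor's low end (z 40 mm), axes as the stainer's. The floor rises towards +y at 40 degrees. The stop lip stands 18 mm over the floor. Three lanes centred at x -90, 0, 90 mm, parted by ribs 3 mm thick, 8 mm high; side cheeks at x +-143 mm, 26 mm high. One thing lies in each lane, its low end against the lip; which is where varies.
- hood_edge (a point): Middle of the lower front edge of the white hood, at y 32, z 175 mm of the stainer. The hood is a box over the chute, 292 mm wide, y 32 to 145 mm, z 175 to 225 mm. A tool pointing straight down over a mailer strikes it; a tool square to the chute floor, leaning away from the machine, clears it.
- clear_button_top (a point): Middle of the top face of the round grey push button, 36 mm across, in a black housing on top of the hood (at x 0, y 90 mm of the stainer). It is pressed straight down.
- clear_button (a joint): Travel of that button in m: 0 up, 0.006 fully down; it takes about 5 N and springs back.
- tray: Open stainless-steel instrument tray (fixed): outside 190 x 260 x 40 mm (x, y, z), walls and bottom 4 mm thick, rim flange 8 mm wider all round. Origin: centre of its underside; its long side runs along its y.
- tray_in (a point): Centre of the tray's inner bottom, 4 mm over the table, axes as the tray's.
- reagent: Bystander: amber bottle with a red cap, 52 mm in diameter, 110 mm high. Origin: centre of its underside.
- bucket: Bystander: yellow lidded sharps bucket, 154 mm in diameter at the lid, 147 mm high. Origin: centre of its underside.
Not all that is in view belongs to the job. What is shaped like the mailer_a but brown or yellow is not meant.

How it is judged:
By the outcome, as a careful person would: the job done as asked, in the order asked, and still so for the second after the job is handed in, with the robot touching nothing.
It also fails if it takes over 67 s, if anything falls off the work surface, if the arm or the gripper's body presses on something with over 40 N, if the wrist force passes 120 N, or if a joint passes its speed limit or range.

## Working session

There is one attempt and no reset: what is moved stays moved. The work goes in short steps, Python scripts to look and compute and a shell command to move; the robot and the scene stay as the last step left them, time stands still between calls to the robot, and variables do not carry over. Pictures are saved under pics/ and viewed, at most 10 in all, crops included, and the job is handed in when it is done.

```bash
ls -la; mkdir -p pics; cat > h.py <<'E'
import numpy as np, cv2
from bench import arm, viewer
def save(p,n): cv2.imwrite('pics/'+n+'.png', cv2.cvtColor(p['frame'],cv2.COLOR_RGB2BGR))
def ray(p,rc):
    d=np.array([(rc[1]-p['cx'])/p['fx'],(rc[0]-p['cy'])/p['fy'],1]); T=np.array(p['pose'])
    d=T[:3,:3]@d; return T[:3,3],d/np.linalg.norm(d)
def tri(rs):
    A=sum(np.eye(3)-np.outer(d,d) for o,d in rs); b=sum((np.eye(3)-np.outer(d,d))@o for o,d in rs)
    x=np.linalg.solve(A,b); return x,max(np.linalg.norm(np.cross(x-o,d)) for o,d in rs)
def proj(p,X):
    T=np.array(p['pose']); c=T[:3,:3].T@(np.array(X)-T[:3,3]); return np.array([p['fy']*c[1]/c[2]+p['cy'],p['fx']*c[0]/c[2]+p['cx']])
E
python3 - <<'E'
from h import *
import sys
ps={}
for n in ['scene','top','wrist']:
    p=viewer.grab_frame(n); save(p,n+'0'); ps[n]=p
    print(n,p['fx'],np.round(p['pose'],3).tolist())
    for q in ['mailer_a','gauge','stainer','chute_low','hood_edge','clear_button_top','tray','tray_in','reagent','bucket']:
        print(q,[(np.round(r['point']).tolist(),round(r['confidence'],2)) for r in viewer.landmark_of(p,q)[:4]])
cv2.imwrite('pics/both0.png',cv2.cvtColor(cv2.resize(np.vstack([ps['scene']['frame'],ps['top']['frame']]),(400,600)),cv2.COLOR_RGB2BGR))
print(arm.get_state())
E
```

```text
total 12
drwxr-xr-x  3 agent agent 4096 Nov 30 03:42 .
drwxr-xr-x 23 root  root  4096 Nov 30 03:42 ..
drwxr-xr-x  2 agent agent 4096 Nov 30 03:42 pics
scene 480.17848903340087 [[0.664, 0.711, -0.232, 847.984], [0.748, -0.629, 0.212, -368.551], [0.005, -0.315, -0.949, 1471.211], [0.0, 0.0, 0.0, 1.0]]
mailer_a [([226.0, 381.0], 0.89), ([185.0, 227.0], 0.89), ([161.0, 335.0], 0.88), ([94.0, 304.0], 0.88)]
gauge [([137.0, 322.0], 0.51)]
stainer [([173.0, 324.0], 0.64)]
chute_low [([168.0, 325.0], 0.57), ([262.0, 359.0], 0.23)]
hood_edge [([142.0, 338.0], 0.67), ([167.0, 326.0], 0.19)]
clear_button_top [([128.0, 360.0], 0.71)]
tray [([242.0, 266.0], 0.58)]
tray_in [([243.0, 266.0], 0.62)]
reagent [([262.0, 358.0], 0.52)]
bucket [([326.0, 211.0], 0.7)]
top 492.9196494373544 [[0.022, -0.997, 0.069, 409.58], [-1.0, -0.022, -0.001, -62.269], [0.002, -0.069, -0.998, 1662.794], [0.0, 0.0, 0.0, 1.0]]
mailer_a [([293.0, 184.0], 0.79), ([212.0, 214.0], 0.73), ([271.0, 303.0], 0.59), ([144.0, 225.0], 0.58)]
gauge [([238.0, 206.0], 0.66)]
stainer [([212.0, 223.0], 0.59)]
chute_low [([215.0, 223.0], 
[... 507 characters left out ...]
 []
bucket []
{'t': 1.65, 'joints': array([ 6.00401778e+01,  1.40436238e+01,  8.92562721e+01, -5.02966055e-04,
        7.67018205e+01, -9.97412603e+00]), 'qvel': array([ 0.1286794 , -0.01262902,  0.00636125, -0.03002232, -0.00715126,
       -0.05077366]), 'joint_efforts': array([ 9.41666985e-04, -4.15834129e+01, -3.14865696e+01,  6.85699051e-02,
        2.89607939e-02, -3.42638225e-05]), 'position': array([222.14731442, 610.86374531, 224.24194908]), 'ee_rot': array([-1.79998225e+02,  1.84784727e-04,  1.60014420e+02]), 'ft_force': array([0.42733387, 0.09362337, 0.01926338]), 'wrist_torque': array([-0.04273534,  0.07284294, -0.06893603]), 'gripper_force': 0.0, 'grip_width': 0.9986958449992517}
```

```bash
python3 -m handwheel --help 2>&1 | head -30
```

```text
invalid input: not JSON, or not a number
```

View images.

View pics/scene0.png

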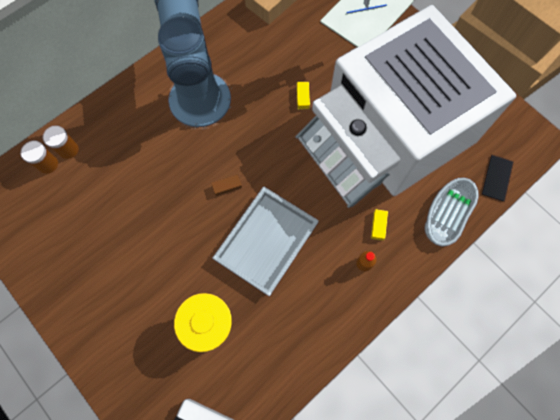

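View pics/top0.png

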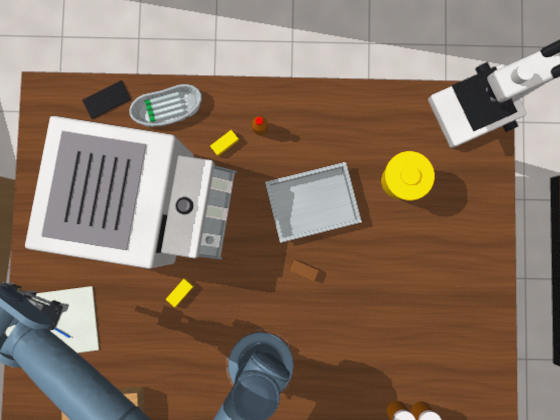

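```bash
python3 - <<'E'
from h import *
P={n:viewer.grab_frame(n) for n in ['scene','top']}
L={}
for q in ['chute_low','hood_edge','clear_button_top','tray_in','stainer','reagent','bucket','gauge']:
    rs=[]
    for n in P:
        r=viewer.landmark_of(P[n],q)
        if r: rs.append(ray(P[n],r[0]['point']))
    if len(rs)==2: x,e=tri(rs); print(q,x.round(),round(e,1))
for n in P:
    print(n,[(np.round(r['point']).tolist(),round(r['confidence'],2)) for r in viewer.landmark_of(P[n],'mailer_a')])
# tray & cabinet corners from top picture by eye, at guessed heights
def onz(p,rc,z): o,d=ray(p,rc); return (o+d*(z-o[2])/d[2]).round()
for rc in [(185,267),(165,345),(214,360),(241,280)]: print('tray',onz(P['top'],rc,40))
for rc in [(117,52),(135,175),(267,154),(247,26)]: print('cab',onz(P['top'],rc,300))
E
```

```text
chute_low [486. 131.  46.] 1.1
hood_edge [488. 175. 177.] 2.7
clear_button_top [505. 227. 237.] 3.1
tray_in [ 537. -157.  -13.] 1.7
stainer [498. 129.   8.] 3.1
reagent [784.  14.  36.] 5.7
bucket [ 605. -194.  876.] 111.1
gauge [412. 182.  72.] 1.5
scene [([183.0, 352.0], 0.89), ([226.0, 381.0], 0.81), ([92.0, 301.0], 0.74), ([184.0, 225.0], 0.69), ([158.0, 338.0], 0.63), ([325.0, 210.0], 0.59)]
top [([143.0, 223.0], 0.83), ([184.0, 216.0], 0.79), ([292.0, 182.0], 0.72), ([270.0, 303.0], 0.65), ([130.0, 259.0], 0.58), ([214.0, 209.0], 0.54), ([212.0, 206.0], 0.4)]
tray [592. -10.  40.]
tray [ 665. -267.   40.]
tray [ 503. -319.   40.]
tray [409. -57.  40.]
cab [741. 589. 300.]
cab [698. 243. 300.]
cab [330. 287. 300.]
cab [377. 641. 300.]
```

```bash
python3 -m handwheel '{"translation":[[0,0,-40],[0,0,-80],[0,0,-120],[0,0,-160],[-20,-20,-180],[-45,-45,-180],[-70,-70,-180],[-95,-95,-180]],"turn":[-7,-14,-21,-28,-35,-42,-49,-56]}' 0.3 && python3 - <<'E'
from h import *
s=arm.get_state(); print(s['joints'].round(1),s['position'].round(),s['ee_rot'].round(1))
y=np.radians(s['ee_rot'][2]); x=np.array([np.cos(y),np.sin(y)]); yy=np.array([np.sin(y),-np.cos(y)])
print(x,yy); d=np.array([490,20])-s['position'][:2]; print(d@x,d@yy)
p=viewer.grab_frame('scene'); save(p,'scene1')
q=viewer.grab_frame('top'); save(q,'top1')
c=[]
for n,p_ in (('s',p),('t',q)):
    r=proj(p_,s['position']+[0,0,100]); print(r)
    r0,c0=[int(np.clip(v,70,m-70)) for v,m in zip(r,(420,560))]
    c.append(cv2.resize(p_['frame'][r0-70:r0+70,c0-70:c0+70],(400,400),interpolation=3))
cv2.imwrite('pics/crop1.png',cv2.cvtColor(np.hstack(c),cv2.COLOR_RGB2BGR))
E
```

```text
t: 3.32
position: [279.2, 488.0, 404.9]
ee_rot: [180.0, 0.1, -143.6]
ft_force: [0.8, -0.6, -0.2]
grip_width: 0.702
gripper_force: 0.0
[ 48.7  -2.9  89.   -0.   93.9 -77.7] [279. 488. 405.] [ 1.800e+02  1.000e-01 -1.436e+02]
[-0.80471904 -0.59365585] [-0.59365585  0.80471904]
108.20984642149169 -501.70596073581805
[-43.25568213 385.11475143]
[291.71719814  43.7440022 ]
```

View pics/crop1.png

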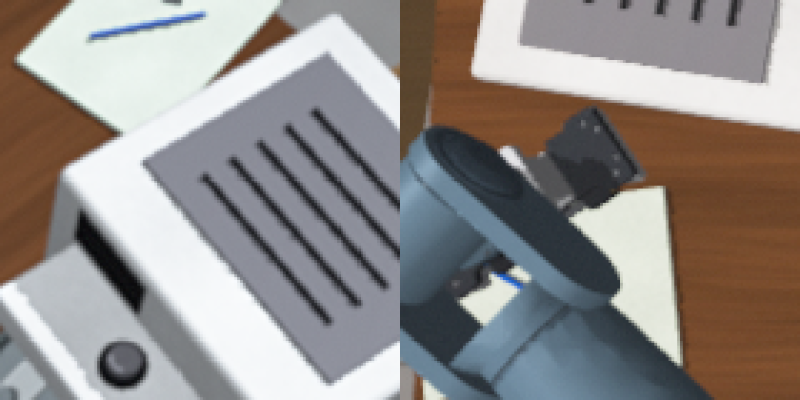

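```bash
python3 -m handwheel '{"translation":[[8,-39,0],[16,-78,0],[24,-117,0],[32,-156,0],[40,-195,0],[48,-234,0],[56,-273,0],[64,-312,0]],"turn":[-4,-8,-12,-16,-20,-24,-28,-32]}' ; python3 - <<'E'
from h import *
s=arm.get_state(); print(s['joints'].round(1),s['position'].round(),s['ee_rot'].round(1))
y=np.radians(s['ee_rot'][2]); x=np.array([np.cos(y),np.sin(y)]); yy=np.array([np.sin(y),-np.cos(y)])
d=np.array([500,20])-s['position'][:2]; print(d@x,d@yy)
E
```

```text
t: 4.08
position: [411.0, 198.0, 404.5]
ee_rot: [-180.0, 0.0, -111.8]
ft_force: [0.6, 0.8, -0.1]
grip_width: 0.7
gripper_force: 0.0
[  11.4  -18.1  102.2    0.    95.9 -146.8] [411. 198. 405.] [-180.     0.  -111.8]
132.1901126691119 -148.69548305502514
```

```bash
python3 -m handwheel '{"translation":[[27,-30,0],[54,-60,0],[81,-90,0],[108,-120,0],[132,-149,0],[132,-149,0],[132,-149,0],[132,-149,0]],"turn":[0,0,0,0,0,0,0,0]}' ; python3 - <<'E'
from h import *
s=arm.get_state(); print(s['joints'].round(1),s['position'].round(1),s['ee_rot'].round(1))
w=viewer.grab_frame('wrist'); save(w,'w1'); sc=viewer.grab_frame('scene'); save(sc,'scene2')
np.save('w1.npy',[w],allow_pickle=True)
for q in ['mailer_a','gauge','chute_low','hood_edge','clear_button_top']:
    print(q,[(np.round(r['point']).tolist(),round(r['confidence'],2)) for r in viewer.landmark_of(w,q)])
r0,c0=[int(v) for v in proj(sc,s['position']+[0,0,100])]; print(r0,c0)
r0=max(r0,80)
c=cv2.resize(sc['frame'][r0-80:r0+100,max(c0-110,0):c0+110],(440,360),interpolation=3)
o=np.zeros((600,560,3),np.uint8)
cv2.imwrite('pics/crop2.png',cv2.cvtColor(c,cv2.COLOR_RGB2BGR))
E
```

```text
t: 4.75
position: [501.6, 87.4, 402.7]
ee_rot: [-179.4, -1.3, -115.2]
ft_force: [-0.2, 0.3, 0.5]
grip_width: 0.701
gripper_force: 0.0
[  -2.1  -10.2   95.8   -1.4   94.3 -157. ] [501.6  87.4 402.7] [-179.4   -1.3 -115.2]
mailer_a [([232.0, 254.0], 0.85), ([217.0, 304.0], 0.8), ([249.0, 180.0], 0.74), ([205.0, 460.0], 0.74)]
gauge [([206.0, 354.0], 0.88), ([46.0, 196.0], 0.43)]
chute_low [([194.0, 298.0], 0.7)]
hood_edge [([238.0, 309.0], 0.98)]
clear_button_top [([309.0, 328.0], 0.71)]
105 330
```

View pics/crop2.png

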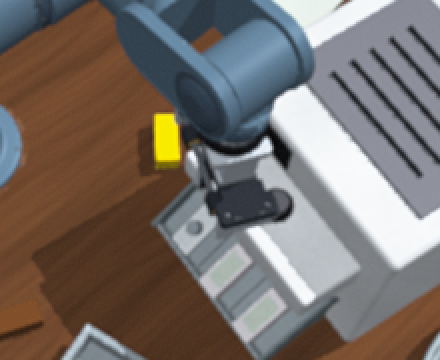

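View pics/w1.png

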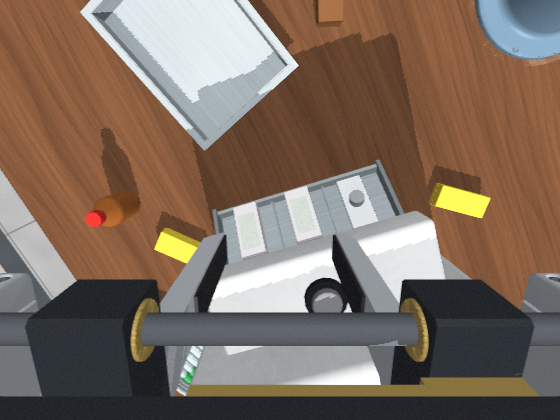

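```bash
python3 - <<'E'
from h import *
w=np.load('w1.npy',allow_pickle=True)[0]
sc=viewer.grab_frame('scene'); s=arm.get_state(); print(s['joints'].round(2),s['position'].round(1),s['ee_rot'].round(1))
P=[w,sc,viewer.grab_frame('top')]
from scipy.spatial.transform import Rotation as R
T=np.array(w['pose']); Rt=R.from_euler('xyz',s['ee_rot'],degrees=True).as_matrix()
print('cam in tool',Rt.T@(T[:3,3]-s['position']))
for q in ['chute_low','hood_edge','clear_button_top','gauge','tray_in']:
    rs=[]
    for p in P[:1]+P[2:]+P[1:2]:
        r=viewer.landmark_of(p,q)if p is not w else []
        if p is w: 
            pt={'chute_low':[194,298],'hood_edge':[238,309],'clear_button_top':[309,328],'gauge':[206,354]}.get(q)
            if pt: rs.append(ray(p,pt))
        elif r: rs.append(ray(p,r[0]['point']))
    if len(rs)>1: x,e=tri(rs); print(q,len(rs),x.round(1),round(e,1))
k=4; r0,c0=60,270; img=cv2.resize(sc['frame'][r0:r0+150,c0:c0+140],None,fx=k,fy=k,interpolation=3)
img=cv2.cvtColor(img,cv2.COLOR_RGB2BGR)
def mk(X,col,t):
    a=proj(sc,X); u=(int((a[1]-c0)*k),int((a[0]-r0)*k)); cv2.circle(img,u,4,col,1); cv2.putText(img,t,u,0,.5,col,1)
mk(T[:3,3],(0,0,255),'cam'); mk(s['position'],(0,255,0),'tcp'); 
for i,(a,b) in enumerate([(37,88),(37,-88),(-37,-88),(-37,88)]):
    for z in (-78,): mk(s['position']+Rt@np.array([a,b,z]),(255,0,255),'b%d'%i)
mk(s['position']+Rt@np.array([0,0,-161]),(0,255,255),'ax161')
cv2.imwrite('pics/crop3.png',img)
E
```

```text
[  -2.15  -10.29   95.89   -1.45   94.34 -157.07] [501.1  87.3 403. ] [-179.4   -1.3 -115.2]
cam in tool [  74.61108894    0.89530568 -160.44932235]
chute_low 2 [488.7 129.7  64. ] 0.4
hood_edge 3 [495.7 174.8 151. ] 2.5
clear_button_top 2 [507.6 225.  246.6] 4.6
gauge 2 [413.6 186.   72.2] 0.2
tray_in 2 [ 542.4 -150.5    2. ] 5.4
```

View pics/crop3.png

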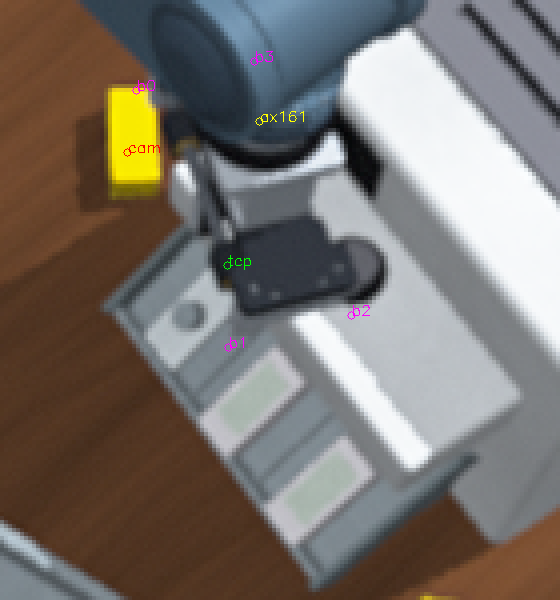

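```bash
python3 -m handwheel '{"translation":[[10,0,10],[30,0,40],[50,0,70],[70,0,100],[80,0,120],[80,0,120],[80,0,120],[80,0,120]],"turn":[7,14,15,15,15,15,15,15]}' ; python3 - <<'E'
from h import *
s=arm.get_state(); print(s['joints'].round(1),s['position'].round(1),s['ee_rot'].round(1))
w=viewer.grab_frame('wrist'); save(w,'w2')
np.save('w2.npy',[w],allow_pickle=True)
D={q:viewer.landmark_of(w,q) for q in ['mailer_a','gauge','chute_low','hood_edge','clear_button_top']}
for q in D: print(q,[(np.round(r['point']).tolist(),round(r['confidence'],2)) for r in D[q]])
E
```

```text
t: 6.37
position: [468.3, 11.8, 286.6]
ee_rot: [-178.9, -1.0, -130.2]
ft_force: [0.7, -0.0, 0.6]
grip_width: 0.701
gripper_force: 0.0
[ -11.7  -14.2  110.9   -1.4   82.8 -151.3] [468.3  11.8 286.6] [-178.9   -1.  -130.2]
mailer_a [([214.0, 530.0], 0.96), ([320.0, 285.0], 0.95), ([289.0, 341.0], 0.79), ([352.0, 207.0], 0.76), ([337.0, 355.0], 0.37)]
gauge [([259.0, 401.0], 0.79), ([246.0, 320.0], 0.42)]
chute_low [([259.0, 322.0], 0.68)]
hood_edge [([336.0, 353.0], 0.84)]
clear_button_top [([291.0, 340.0], 0.66)]
```

View pics/w2.png

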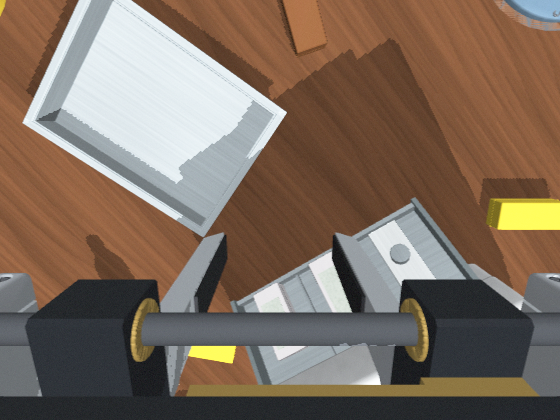

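```bash
cat > fit.py <<'E'
from h import *
from scipy.optimize import least_squares
w1=np.load('w1.npy',allow_pickle=True)[0]; w2=np.load('w2.npy',allow_pickle=True)[0]
sc=viewer.grab_frame('scene'); tp=viewer.grab_frame('top')
V=dict(w1=w1,w2=w2,sc=sc,tp=tp)
l=40/57.29578; mo=lambda x:[x,45*np.cos(l),40+45*np.sin(l)]
M=dict(low=[0,0,40],hood=[0,32,175],mf=mo(90),mm=mo(0),g=mo(-90))
O=[('low','w1',194,298),('hood','w1',238,309),('mf','w1',232,254),('mm','w1',217,304),('g','w1',206,354),
('low','w2',259,322),('hood','w2',336,353),('mf','w2',320,285),('mm','w2',289,341),('g','w2',259,401),
('low','sc',168,325),('hood','sc',142,338),('mf','sc',183,352),('mm','sc',159,337),('g','sc',137,322),
('low','tp',215,223),('hood','tp',211,204),('mf','tp',184,216),('mm','tp',213,208),('g','tp',238,206)]
def W(p,X): c,s=np.cos(p[2]),np.sin(p[2]); return np.array([p[0]+c*X[0]-s*X[1],p[1]+s*X[0]+c*X[1],X[2]+p[3]])
def f(p): return np.concatenate([(proj(V[v],W(p,M[n]))-[r,c]) for n,v,r,c in O])
if __name__=='__main__':
    r=least_squares(f,[495,131,-.12,0],loss='huber',f_scale=2,x_scale=[10,10,.1,10]); p=r.x; print(p[:2].round(1),np.degrees(p[2]),p[3])
    for o,e in zip(O,f(p).reshape(-1,2)): print(o[:2],e.round(1))
    a,e=tri([ray(w1,(213,216)),ray(w2,(303,235))]); b,e2=tri([ray(w1,(164,380)),ray(w2,(201,415))]); print('lip corners',a.round(1),e,b.round(1),e2)
    k,e=tri([ray(w1,(198,356)),ray(w2,(253,400))]); print('knob',k.round(1),e)
    for n in ('mf','mm','low'):
        x,e=tri([ray(V[v],(r,c)) for m,v,r,c in O if m==n]); print(n,x.round(1),round(e,1),'model',W(p,M[n]).round(1))
    np.save('st.npy',p)
    k=2.5
    crop=lambda v,r0,r1,c0,c1: cv2.resize(v['frame'][r0:r1,c0:c1],None,fx=k,fy=k,interpolation=3)
    ims=[]
    for v,(r0,r1,c0,c1) in ((w1,(130,290,200,430)),):
        im=cv2.cvtColor(cv2.resize(v['frame'][r0:r1,c0:c1],None,fx=3.4,fy=3.4,interpolation=3),cv2.COLOR_RGB2BGR)
        n=np.array([0,-np.sin(l),np.cos(l)]); u=np.array([0,np.cos(l),np.sin(l)]); o=np.array([0,0,40.])
        def poly(pts,col):
            q=np.array([(proj(v,W(p,X))-[r0,c0])[::-1]*3.4 for X in pts],int); cv2.polylines(im,[q],True,col,1)
        for x in (0,90): poly([o+[x+a,0,0]+u*b+n*28 for a,b in ((-20,0),(20,0),(20,90),(-20,90))],(0,0,255))
        poly([o+[x,0,0]+n*h for x,h in ((-143,26),(-143,0),(143,0),(143,26),(143,18),(-143,18))],(0,200,0))
        poly([[-146,32,175],[146,32,175],[146,32,225],[-146,32,225]],(255,0,0))
        cv2.imwrite('pics/ov1.png',im)
E
python3 fit.py
```

```text
[491.7 138.4] -9.719844462474596 -4.495114791441681
('low', 'w1') [ 1.6 -0.3]
('hood', 'w1') [ 0.7 -0.3]
('mf', 'w1') [-0.2 -1.2]
('mm', 'w1') [ 1.4 -0.3]
('g', 'w1') [-1.4  2. ]
('low', 'w2') [0.2 3.5]
('hood', 'w2') [1.8 3.9]
('mf', 'w2') [-3.1 -1.3]
('mm', 'w2') [-0.9 -0.8]
('g', 'w2') [-1.4 -0.9]
('low', 'sc') [0.7 1.3]
('hood', 'sc') [3.9 1.2]
('mf', 'sc') [-0.7  0. ]
('mm', 'sc') [ 0.9 -0.9]
('g', 'sc') [ 1.2 -1.4]
('low', 'tp') [-0.5 -1.5]
('hood', 'tp') [-0.9  1.7]
('mf', 'tp') [ 0.9 -0.5]
('mm', 'tp') [-1.  2.]
('g', 'tp') [ 1.3 -1.6]
lip corners [633.3 103.2  47.7] 0.4189968914540366 [345.  145.4  44.5] 1.3444806369292874
knob [406.2 172.2  81.1] 0.5061754381936493
mf [586.9 157.2  66.6] 3.5 model [586.2 157.2  64.4]
mm [496.3 176.4  60.5] 4.7 model [497.5 172.4  64.4]
low [490.6 131.8  48.4] 3.2 model [491.7 138.4  35.5]
```

View pics/ov1.png

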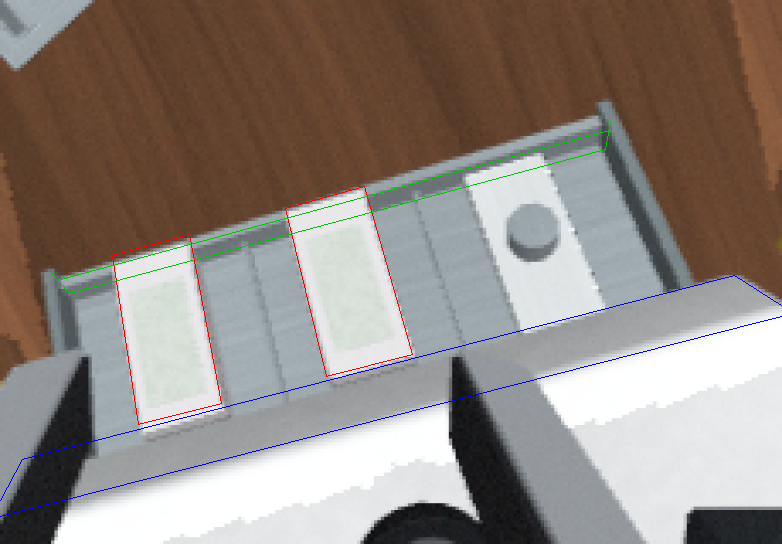

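```bash
cat > fit2.py <<'E'
from fit import *
n=np.array([0,-np.sin(l),np.cos(l)]); u=np.array([0,np.cos(l),np.sin(l)]); o=np.array([0,0,40.])
px=[(290,212),(365,188),(412,355),(328,376)],[(117,260),(190,246),(220,403),(140,424)]
C=[]
for x,pp in zip((0,90),px):
    for (a,b),q in zip(((20,0),(-20,0),(-20,90),(20,90)),pp): C.append((o+[x+a,0,0]+u*b+n*28,130+q[1]/3.4,200+q[0]/3.4))
C.append((np.array([-146,32,175.]),130+276/3.4,200+735/3.4))
C.append((o+[-90,0,0]+u*45+n*28,130+225/3.4,200+531/3.4))
def g(p):
    p=np.array([p[0],p[1],p[2],p[3]])
    return np.concatenate([2*(proj(w1,W(p,X))-[r,c]) for X,r,c in C]+[f(p)])
if __name__=='__main__':
  for z in (0,None):
    h=(lambda q:g([*q,0])) if z==0 else g
    r=least_squares(h,[495,131,-.12]+([] if z==0 else [0]),loss='huber',f_scale=2,x_scale=[10,10,.1]+([] if z==0 else [10]))
    p=r.x; print(p[:2].round(1),np.degrees(p[2]).round(2),p[3:],r.cost)
    print(h(p)[:20].reshape(-1,2).round(1).tolist())
    if z==0: np.save('st.npy',[*p,0])
E
python3 fit2.py
```

```text
[491.5 137.5] -9.38 [] 85.02194736350414
[[-2.1, -2.7], [-0.9, -0.3], [0.1, 0.9], [1.1, -0.3], [-1.8, -3.7], [-6.2, -1.3], [1.7, 0.7], [2.4, -1.5], [-1.3, 2.2], [1.5, 2.2]]
[491.7 139.4] -9.48 [-6.20058043] 68.15194568144263
[[-1.4, -2.0], [0.1, -0.2], [-0.2, 0.6], [0.6, -0.0], [-1.6, -1.7], [-5.7, 0.1], [0.9, 1.8], [1.3, 0.2], [-0.5, -1.1], [2.4, 1.0]]
```

```bash
python3 -m handwheel '{"translation":[[-10,5,0],[-20,10,0],[-30,15,0],[-40,20,0],[-50,25,0],[-60,32,0],[-60,32,0],[-60,32,0]],"turn":[7,14,21,28,35,42,49,56]}' ; python3 -m handwheel '{"translation":[[0,0,10],[0,0,20],[0,0,30],[0,0,40],[0,0,50],[0,0,60],[0,0,70],[0,0,80]],"turn":[7,14,21,28,35,42,49,56]}';python3 -m handwheel '{"translation":[[0,0,0],[0,0,0],[0,0,0],[0,0,0],[0,0,0],[0,0,0],[0,0,0],[0,0,0]],"turn":[7,14,21,28,35,37,37,37]}'; cat > go.py <<'E'
from h import *
import sys
from scipy.spatial.transform import Rotation as R
def rel(tgt,yaw=None,quiet=0):
    s=arm.get_state(); Rt=R.from_euler('xyz',s['ee_rot'],degrees=True).as_matrix()
    print('pos',s['position'].round(1),'rpy',s['ee_rot'].round(2),'j',s['joints'].round(1),'toolz',Rt[:,2].round(3),'F',s['ft_force'].round(1),'w',round(s['grip_width']*94,1),'gf',round(s['gripper_force'],1),'t',s['t'])
    d=Rt.T@(np.array(tgt)-s['position']); print('shift',d.round(1),'turn',None if yaw is None else round(-((yaw-s['ee_rot'][2]+180)%360-180),1))
    return d
def st(X):
    from math import cos,sin
    p=np.load('st.npy'); c,s_=cos(p[2]),sin(p[2]); return [p[0]+c*X[0]-s_*X[1],p[1]+s_*X[0]+c*X[1],X[2]]
if __name__=='__main__':
    a=[float(v) for v in sys.argv[2:]]
    t=st(a[:3]) if sys.argv[1]=='st' else a[:3]
    print('target',np.round(t,1)); rel(t,a[3] if len(a)>3 else None)
E
python3 go.py st 0 -60 200 81
```

```text
t: 7.53
position: [481.5, 78.7, 282.9]
ee_rot: [-178.6, 0.1, 173.5]
ft_force: [-0.3, 0.2, -1.0]
grip_width: 0.699
gripper_force: 0.0
t: 8.2
position: [481.5, 76.0, 202.6]
ee_rot: [-179.3, 1.3, 117.4]
ft_force: [0.3, 0.6, 0.2]
grip_width: 0.7
gripper_force: 0.0
t: 8.87
position: [481.5, 76.0, 203.1]
ee_rot: [179.8, 1.4, 80.8]
ft_force: [-0.2, -0.1, 0.4]
grip_width: 0.699
gripper_force: 0.0
target [481.7  78.3 200. ]
pos [481.5  76.  203.1] rpy [179.79   1.44  80.85] j [ -3.6  -6.9 113.5  -1.5  73.3   6. ] toolz [-0.    -0.025 -1.   ] F [-0.2 -0.1  0.4] w 65.7 gf 0.0 t 8.8667
shift [ 2.3 -0.2  3. ] turn -0.2
```

```bash
python3 -m handwheel '{"translation":[[-3,0,20],[-3,0,50],[-3,0,80],[-3,0,105],[-3,0,120],[-3,0,125],[-3,0,127],[-3,0,127]],"turn":[0,0,0,0,0,0,0,0]}'; python3 go.py st 0 -11 75.5 81; python3 - <<'E'
from h import *
from go import st
w=viewer.grab_frame('wrist'); save(w,'w3')
for q in ['mailer_a','gauge','chute_low','hood_edge']:
    print(q,[(np.round(r['point']).tolist(),round(r['confidence'],2)) for r in viewer.landmark_of(w,q)])
print(proj(w,st([0,-12,54])).round(),proj(w,st([0,25,90])).round())
E
```

```text
t: 9.53
position: [481.4, 69.8, 76.6]
ee_rot: [179.8, 1.4, 80.8]
ft_force: [-0.8, 0.8, -0.0]
grip_width: 0.699
gripper_force: 0.0
target [489.7 126.6  75.5]
pos [481.4  69.8  76.6] rpy [179.75   1.44  80.81] j [ -4.3   3.4 118.3  -1.7  58.2   5.8] toolz [ 0.    -0.025 -1.   ] F [-0.8  0.8 -0. ] w 65.7 gf 0.0 t 9.5333
shift [57.4 -0.9 -0.3] turn -0.2
mailer_a [([68.0, 463.0], 0.86), ([68.0, 279.0], 0.6)]
gauge [([72.0, 101.0], 0.58)]
chute_low []
hood_edge []
[156. 280.] [ 82. 281.]
```

```bash
python3 -m handwheel '{"translation":[[12,-1,0],[24,-1,0],[34,-1,0],[42,-1,0],[48,-1,0],[52,-1,0],[55,-1,0],[57,-1,0]],"turn":[0,0,0,0,0,0,0,0]}'; python3 go.py st 0 -11 75.5 81
```

```text
t: 10.45
position: [489.1, 126.6, 74.7]
ee_rot: [179.8, 1.4, 80.8]
ft_force: [-0.5, -0.4, -0.2]
grip_width: 0.697
gripper_force: 0.0
target [489.7 126.6  75.5]
pos [489.1 126.6  74.7] rpy [179.8    1.44  80.8 ] j [  2.4   6.2 115.5  -1.7  58.4  12.5] toolz [-0.001 -0.025 -1.   ] F [-0.5 -0.4 -0.2] w 65.6 gf 0.0 t 10.45
shift [ 0.1  0.6 -0.8] turn -0.2
```

```bash
python3 -m handwheel '{"translation":[[0,0,0],[0,0,0],[0,0,0],[0,0,0],[0,0,0],[0,0,0],[0,0,0],[0,0,0]],"turn":[0,0,0,0,0,0,0,0]}' 0.8 25; python3 go.py st 0 -11 75.5 81; python3 - <<'E'
from h import *
w=viewer.grab_frame('wrist'); save(w,'w4'); s=viewer.grab_frame('scene'); save(s,'s4')
o=np.zeros((420,800,3),np.uint8); o[:,:560]=w['frame']; o[:240,560:]=cv2.resize(s['frame'][100:220,280:400],(240,240),interpolation=3)
cv2.imwrite('pics/v4.png',cv2.cvtColor(o,cv2.COLOR_RGB2BGR))
E
```

```text
t: 11.12
position: [489.3, 126.0, 74.8]
ee_rot: [179.8, 1.5, 80.8]
ft_force: [1.2, -1.7, -0.0]
grip_width: 0.423
gripper_force: 25.0
target [489.7 126.6  75.5]
pos [489.3 126.   74.8] rpy [179.77   1.46  80.78] j [  2.3   6.1 115.5  -1.7  58.4  12.5] toolz [-0.    -0.026 -1.   ] F [ 1.2 -1.7 -0. ] w 39.8 gf 25.0 t 11.1167
shift [ 0.7  0.3 -0.7] turn -0.2
```

```bash
python3 -m handwheel '{"translation":[[-2,0,-3],[-5,0,-6],[-8,0,-10],[-11,0,-14],[-14,0,-18],[-17,0,-22],[-21,0,-26],[-25,0,-30]],"turn":[0,0,0,0,0,0,0,0]}'; python3 go.py st 0 -60 120 81
```

```text
t: 11.88
position: [485.1, 102.0, 105.9]
ee_rot: [179.8, 1.4, 80.8]
ft_force: [0.6, 0.7, 0.1]
grip_width: 0.426
gripper_force: 25.0
target [481.7  78.3 120. ]
pos [485.1 102.  105.9] rpy [179.78   1.44  80.78] j [ -0.5   1.8 116.2  -1.6  61.9   9.5] toolz [-0.    -0.025 -1.   ] F [0.6 0.7 0.1] w 40.0 gf 25.0 t 11.8833
shift [-24.3   0.5 -13.5] turn -0.2
```

```bash
python3 -m handwheel '{"translation":[[-15,2,-8],[-40,8,-15],[-72,18,-17],[-105,28,-17],[-140,38,-17],[-175,48,-17],[-205,55,-17],[-225,60,-17]],"turn":[0,-4,-8,-12,-16,-20,-23,-25]}'; python3 go.py w 517 -222 130 106;  python3 - <<'E'
from h import *
w=viewer.grab_frame('wrist'); save(w,'w5'); s=viewer.grab_frame('scene'); save(s,'s5'); st_=arm.get_state()
for q in ('tray_in','tray'): print([(np.round(r['point']),r['confidence']) for v in (w,s) for r in viewer.landmark_of(v,q)[:1]])
r,c=[int(v) for v in proj(s,st_['position'])]; print(r,c)
o=np.zeros((600,800,3),np.uint8); o[:315,:420]=cv2.resize(w['frame'],(420,315)); o[:380,420:]=cv2.resize(s['frame'][r-60:r+60,c-60:c+60],(380,380),interpolation=3)
w2=np.load('w2.npy',allow_pickle=True)[0]
o[320:600,:373]=cv2.resize(w2['frame'],(373,280))
cv2.imwrite('pics/v5.png',cv2.cvtColor(o,cv2.COLOR_RGB2BGR))
def onz(p,rc,z): a,d=ray(p,rc); return (a+d*(z-a[2])/d[2]).round(1)
for rc in [(113,286),(237,203),(122,24)]: print(onz(w2,rc,40))
E
```

```text
t: 12.55
position: [508.4, -132.0, 128.9]
ee_rot: [-179.6, 1.5, 105.8]
ft_force: [-0.4, 0.8, -0.7]
grip_width: 0.422
gripper_force: 25.0
target [ 517. -222.  130.]
pos [ 508.4 -132.   128.9] rpy [-179.62    1.45  105.8 ] j [-26.3   3.4 111.8  -1.5  64.1 -41.4] toolz [ 0.001 -0.026 -1.   ] F [-0.4  0.8 -0.7] w 39.7 gf 25.0 t 12.55
shift [-89.  -16.2   1.3] turn -0.2
[(array([240., 267.]), 0.87)]
[(array([240., 266.]), 0.81)]
216 265
[405.2 -53.5  40. ]
[ 6.024e+02 -6.000e-01  4.000e+01]
[ 672.3 -265.3   40. ]
```

View pics/v5.png

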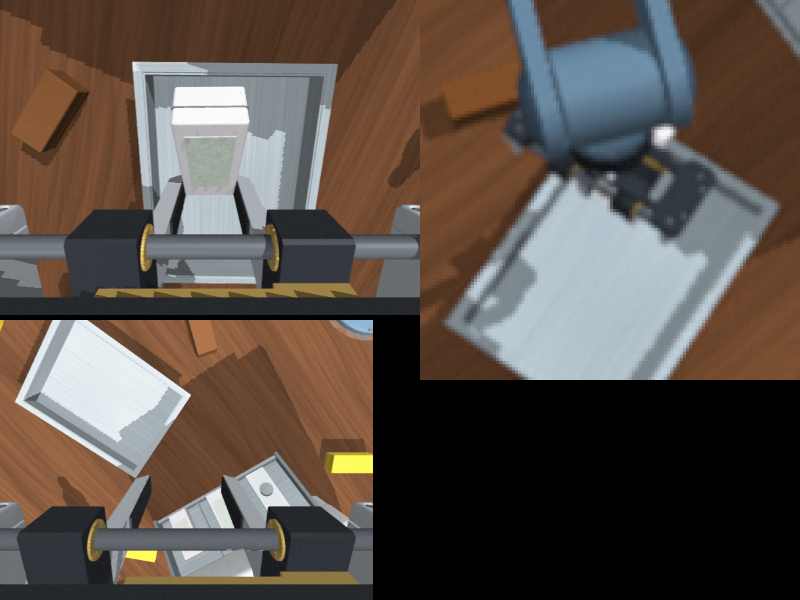

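```bash
python3 -m handwheel '{"translation":[[0,-6,3],[0,-12,7],[0,-17,12],[0,-17,17],[0,-17,22],[0,-17,26],[-2,-17,30],[-5,-17,34]],"turn":[0,0,0,0,0,0,0,0]}'; python3 -m handwheel '{"translation":[[-5,0,3],[-10,0,6],[-15,0,9],[-20,0,13],[-25,0,17],[-30,0,21],[-35,0,25],[-40,0,30]],"turn":[0,0,0,0,0,0,0,0]}' - 15; python3 go.py w 543.7 -211 37 105
```

```text
t: 13.52
position: [493.4, -139.2, 94.0]
ee_rot: [-179.6, 1.4, 105.8]
ft_force: [0.3, -0.4, -0.6]
grip_width: 0.421
gripper_force: 25.0
t: 14.18
position: [504.4, -179.0, 65.2]
ee_rot: [-179.6, 1.4, 105.8]
ft_force: [-0.2, 0.2, -1.3]
grip_width: 0.424
gripper_force: 15.0
target [ 543.7 -211.    37. ]
pos [ 504.4 -179.    65.2] rpy [-179.6     1.41  105.78] j [-31.1  10.4 111.9  -1.5  56.9 -46. ] toolz [-0.    -0.026 -1.   ] F [-0.2  0.2 -1.3] w 39.8 gf 15.0 t 14.1833
shift [-40.8  29.3  29. ] turn 0.8
```

```bash
python3 -m handwheel '{"translation":[[-6,0,4],[-12,0,8],[-18,0,12],[-23,0,15],[-28,0,18],[-32,0,21],[-35,0,23],[-37,0,25]],"turn":[0,0,0,0,0,0,0,0]}'; python3 - <<'E'
from h import *
w=viewer.grab_frame('wrist'); save(w,'w6'); np.save('w6.npy',[w],allow_pickle=True)
s=arm.get_state(); print(s['position'].round(1),s['ft_force'].round(1))
# white region outline of mailer
h=cv2.cvtColor(w['frame'],cv2.COLOR_RGB2HSV)
print([(np.round(r['point']),round(r['confidence'],2)) for r in viewer.landmark_of(w,'mailer_a')],[(np.round(r['point']),round(r['confidence'],2)) for r in viewer.boxes_of(w,'mailer_a')])
# predicted for flat mailer at this pivot: outline
y=np.radians(s['ee_rot'][2]); ux=np.array([np.cos(y),np.sin(y),0]); uy=np.array([np.sin(y),-np.cos(y),0])
for b,z in ((-12,32),(78,32),(33,4),(78,4)):
    X=s['position']+ux*b; X[2]=z; print(b,z,proj(w,X).round())
for a in (20,-20):
    X=s['position']+ux*78+uy*a; X[2]=32; print(a,proj(w,X).round())
E
```

```text
t: 14.85
position: [514.4, -215.0, 41.2]
ee_rot: [-179.6, 1.4, 105.8]
ft_force: [-0.8, -0.0, -0.7]
grip_width: 0.422
gripper_force: 15.0
[ 514.2 -215.    40.9] [ 0.  -0.5 -1. ]
[(array([180., 279.]), 0.72)] [(array([184., 279.]), 0.74), (array([20.,  9.]), 0.59)]
-12 32 [272. 281.]
78 32 [119. 281.]
33 4 [189. 281.]
78 4 [118. 281.]
20 [119. 319.]
-20 [119. 243.]
```

```bash
cat > tilt.py <<'E'
from h import *
w=viewer.grab_frame('wrist'); s=arm.get_state(); save(w,'wt%d'%(s['t']*100))
print('z',s['position'].round(1),'F',s['ft_force'].round(1),'w',round(s['grip_width']*94,1),'gf',s['gripper_force'].round(1))
y=np.radians(s['ee_rot'][2]); ux=np.array([np.cos(y),np.sin(y),0]); k=np.array([0,0,1.])
for th in range(-20,81,10):
    c,n=np.cos(np.radians(th)),np.sin(np.radians(th)); P=s['position']-11*k
    f=lambda a,t: P+(ux*c+k*n)*(a-11)+(-ux*n+k*c)*(t-21)
    print(th,*[proj(w,f(*q)).round()[0] for q in ((90,28),(90,14),(90,0),(80,28))])
g=w['frame'][:,281].astype(int)
print([(i,*g[i]) for i in range(60,260,3)])
E
python3 tilt.py
```

```text
Traceback (most recent call last):
  File "tilt.py", line 3, in <module>
    print('z',s['position'].round(1),'F',s['ft_force'].round(1),'w',round(s['grip_width']*94,1),'gf',s['gripper_force'].round(1))
                                                                                                     ^^^^^^^^^^^^^^^^^^^^^^^^
AttributeError: 'float' object has no attribute 'round'
```

```bash
sed -i "s/s\['gripper_force'\].round(1)/s['gripper_force']/" tilt.py; python3 tilt.py
```

```text
z [ 514.3 -214.5   41.4] F [-0.   0.2 -1.1] w 39.8 gf 14.979220479726791
-20 121.0 128.0 134.0 137.0
-10 117.0 121.0 124.0 135.0
0 117.0 117.0 116.0 137.0
10 122.0 117.0 112.0 143.0
20 135.0 122.0 112.0 155.0
30 154.0 134.0 117.0 173.0
40 182.0 154.0 130.0 197.0
50 216.0 181.0 150.0 225.0
60 255.0 215.0 178.0 257.0
70 295.0 254.0 214.0 289.0
80 333.0 295.0 255.0 319.0
[(60, np.int64(160), np.int64(171), np.int64(177)), (63, np.int64(163), np.int64(173), np.int64(177)), (66, np.int64(163), np.int64(175), np.int64(178)), (69, np.int64(160), np.int64(171), np.int64(177)), (72, np.int64(159), np.int64(170), np.int64(175)), (75, np.int64(160), np.int64(171), np.int64(177)), (78, np.int64(161), np.int64(171), np.int64(178)), (81, np.int64(159), np.int64(169), np.int64(175)), (84, np.int64(159), np.int64(168), np.int64(176)), (87, np.int64(162), np.int64(171), np.int64(177)), (90, np.int64(159), np.int64(171), np.int64(174)), (93, np.int64(161), np.int64(171), np.int64(177)), (96, np.int64(157), np.int64(168), np.int64(174)), (99, np.int64(157), np.int64(169), np.int64(173)), (102, np.int64
[... 2041 characters left out ...]
64(138), np.int64(131)), (222, np.int64(132), np.int64(139), np.int64(133)), (225, np.int64(130), np.int64(138), np.int64(131)), (228, np.int64(133), np.int64(141), np.int64(134)), (231, np.int64(131), np.int64(140), np.int64(132)), (234, np.int64(128), np.int64(137), np.int64(129)), (237, np.int64(130), np.int64(136), np.int64(130)), (240, np.int64(133), np.int64(143), np.int64(135)), (243, np.int64(131), np.int64(138), np.int64(131)), (246, np.int64(129), np.int64(136), np.int64(129)), (249, np.int64(137), np.int64(137), np.int64(139)), (252, np.int64(147), np.int64(146), np.int64(148)), (255, np.int64(148), np.int64(146), np.int64(149)), (258, np.int64(145), np.int64(144), np.int64(147))]
```

```bash
sed -i 's/range(60,260,3)/range(100,200,3)/; s/^print(\[(i.*$/m=(w["frame"][:,281].min(1)>215); e=np.flatnonzero(np.diff(m[90:230].astype(int))); print("edges",e+91)/' tilt.py; python3 -m handwheel '{"translation":[[0,0,1],[0,0,2],[0,0,3],[3,0,3],[6,0,3],[9,0,3],[9,0,3],[9,0,3]],"turn":[0,0,0,0,0,0,0,0]}' - 8; python3 tilt.py
```

```text
t: 15.77
position: [512.0, -205.8, 38.5]
ee_rot: [-179.6, 1.4, 105.8]
ft_force: [0.2, 0.5, 3.3]
grip_width: 0.422
gripper_force: 8.0
z [ 512.1 -205.8   38.5] F [0.3 1.1 2.8] w 39.3 gf 7.9952117800712585
-20 121.0 128.0 134.0 137.0
-10 117.0 121.0 124.0 135.0
0 117.0 117.0 116.0 137.0
10 123.0 117.0 112.0 144.0
20 135.0 123.0 112.0 156.0
30 154.0 135.0 117.0 173.0
40 182.0 154.0 130.0 197.0
50 216.0 181.0 150.0 225.0
60 255.0 215.0 178.0 257.0
70 295.0 254.0 214.0 289.0
80 333.0 295.0 255.0 319.0
edges [114 137 141 161]
```

```bash
python3 -m handwheel '{"translation":[[0,0,0],[2,0,0],[4,0,0],[6,0,0],[8,0,0],[10,0,0],[10,0,0],[10,0,0]],"turn":[0,0,0,0,0,0,0,0]}' - 4; python3 tilt.py|egrep -v '^[-0-9]'
```

```text
t: 16.48
position: [508.4, -195.8, 37.4]
ee_rot: [-179.5, 1.3, 105.8]
ft_force: [-0.9, 0.5, 1.4]
grip_width: 0.424
gripper_force: 4.0
z [ 508.5 -196.    37.4] F [-0.4  0.6  0.1] w 39.9 gf 3.999089151620865
edges [108 131]
```

```bash
python3 -m handwheel '{"translation":[[2,0,0],[4,0,0],[6,0,0],[8,0,0],[10,0,0],[12,0,0],[12,0,0],[12,0,0]],"turn":[0,0,0,0,0,0,0,0]}' - 4; python3 tilt.py|egrep -v '^[-0-9]'
```

```text
t: 17.2
position: [505.7, -184.6, 37.6]
ee_rot: [-179.6, 1.4, 105.8]
ft_force: [0.0, 0.3, -1.1]
grip_width: 0.421
gripper_force: 4.0
z [ 505.7 -184.7   37.6] F [-0.4 -0.1 -0.7] w 39.5 gf 3.998296782374382
edges [104 126 129 130 133 135 147 149 165 166 177 178]
```

```bash
python3 - <<'E'
from h import *
w=viewer.grab_frame('wrist'); s=arm.get_state(); np.save('w7.npy',[w],allow_pickle=True)
g=w['frame'].min(2).astype(int)
for r in (100,104,108,112,116,120,150,180,210,230):
    e=np.diff(g[r,200:360]); i=np.flatnonzero(abs(e)>25); print(r,(i+201).tolist(), g[r,[225,281,335]])
print(g[95:250:4,281].tolist())
y=np.radians(s['ee_rot'][2]); ux=np.array([np.cos(y),np.sin(y),0]); uy=np.array([np.sin(y),-np.cos(y),0])
for z in (28,32,36,40,50):
  for b in (85,40):
    q=[]
    for a in (-20,20):
        X=s['position']+ux*b+uy*a; X[2]=z; q.append(proj(w,X).round(1).tolist())
    print(z,b,q)
E
```

```text
100 [333] [155 154 105]
104 [243, 244, 316, 342] [154 227 156]
108 [242, 317, 318, 356] [155 231 156]
112 [242, 317, 318] [154 230 158]
116 [242, 317, 318] [153 231 157]
120 [242, 243, 317, 318] [155 230 158]
150 [222, 242, 243, 316, 317] [111 206 161]
180 [201, 223, 243, 244, 315, 316] [110 209 153]
210 [202, 203, 224, 244, 245, 315] [113 210 152]
230 [203, 204, 225, 245, 246, 313, 314] [107 202 151]
[157, 157, 162, 230, 229, 230, 230, 229, 209, 209, 215, 213, 207, 216, 208, 213, 201, 208, 212, 212, 206, 210, 203, 212, 206, 206, 207, 202, 200, 207, 208, 214, 212, 213, 202, 226, 227, 227, 226]
28 85 [[105.0, 242.6], [104.9, 319.4]]
28 40 [[189.1, 245.3], [189.1, 316.5]]
32 85 [[104.8, 241.6], [104.7, 320.3]]
32 40 [[190.8, 244.5], [190.8, 317.3]]
36 85 [[104.6, 240.6], [104.5, 321.3]]
36 40 [[192.5, 243.7], [192.6, 318.1]]
40 85 [[104.4, 239.5], [104.2, 322.3]]
40 40 [[194.4, 242.8], [194.5, 319.0]]
50 85 [[103.7, 236.6], [103.6, 325.1]]
50 40 [[199.5, 240.3], [199.6, 321.3]]
```

```bash
python3 -m handwheel '{"translation":[[0,0,0],[0,0,0],[0,0,0],[0,0,0],[0,0,0],[0,0,-4],[0,0,-12],[0,0,-24]],"turn":[0,0,0,0,0,0,0,0]}' 0.45; python3 - <<'E'
from h import *
w=viewer.grab_frame('wrist'); save(w,'w8'); np.save('w8.npy',[w],allow_pickle=True)
g=w['frame'].min(2).astype(int); print(g[80:330:4,281].tolist())
print([(np.round(r['point']),round(r['confidence'],2)) for r in viewer.landmark_of(w,'mailer_a')][:3])
E
python3 go.py st 90 -70 170 81
```

```text
t: 17.97
position: [505.2, -183.9, 61.7]
ee_rot: [-179.5, 1.3, 105.8]
ft_force: [0.5, 0.0, 0.1]
grip_width: 0.547
gripper_force: 0.0
[116, 163, 165, 165, 162, 162, 162, 239, 234, 232, 234, 236, 218, 220, 219, 216, 220, 214, 217, 206, 224, 219, 217, 221, 214, 218, 220, 219, 214, 210, 218, 214, 219, 216, 218, 211, 232, 231, 232, 232, 231, 232, 110, 111, 110, 110, 110, 113, 111, 112, 111, 114, 113, 111, 111, 111, 111, 163, 103, 68, 84, 93, 109]
[(array([178., 280.]), 0.59)]
target [568.9  53.7 170. ]
pos [ 507.6 -185.2   64.5] rpy [-179.78    1.6   105.79] j [-31.5  10.9 111.4  -1.5  56.7 -46.4] toolz [ 0.004 -0.028 -1.   ] F [1.  0.2 0.3] w 51.5 gf 0.0 t 18.0667
shift [ 210.2  123.6 -111.9] turn 24.8
```

```bash
python3 -m handwheel '{"translation":[[0,0,-30],[10,5,-65],[40,22,-95],[75,42,-112],[110,62,-112],[145,85,-112],[180,105,-112],[210,124,-112]],"turn":[0,0,-0,6,12,18,24,25]}' 0.36; python3 go.py st 90 -62 75.5 81
```

```text
t: 18.73
position: [568.4, 56.6, 168.4]
ee_rot: [179.7, 1.4, 80.6]
ft_force: [-0.6, 0.3, 0.0]
grip_width: 0.639
gripper_force: 0.0
target [570.2  61.6  75.5]
pos [568.4  56.6 168.4] rpy [179.69   1.42  80.58] j [ -5.    6.9 103.5  -1.5  69.4   4.9] toolz [ 0.001 -0.025 -1.   ] F [-0.6  0.3  0. ] w 60.1 gf 0.0 t 18.7333
shift [ 7.6  0.5 92.8] turn -0.4
```

```bash
python3 -m handwheel '{"translation":[[1,0,20],[2,0,45],[3,0,65],[4,0,80],[5,0,88],[5,0,92],[5,0,93],[5,0,93]],"turn":[0,0,0,0,0,0,0,0]}'; python3 go.py st 90 -11 75.5 81; python3 - <<'E'
from h import *
from go import st
w=viewer.grab_frame('wrist'); save(w,'w9')
print([(np.round(r['point']),round(r['confidence'],2)) for r in viewer.landmark_of(w,'mailer_a')][:3],[(np.round(r['point']),round(r['confidence'],2)) for r in viewer.boxes_of(w,'mailer_a')][:3],proj(w,st([90,34,69])).round(),proj(w,st([90,0,75])).round())
g=w['frame'].min(2).astype(int)
for r in (70,90,110,125,140): print(r,[ (i+1,int(v)) for i,v in enumerate(np.diff(g[r])) if abs(v)>30 and 200<i<360])
E
```

```text
t: 19.4
position: [569.4, 56.7, 75.3]
ee_rot: [179.7, 1.4, 80.8]
ft_force: [-0.7, 0.4, 0.6]
grip_width: 0.64
gripper_force: 0.0
target [578.5 112.   75.5]
pos [569.4  56.7  75.3] rpy [179.72   1.43  80.77] j [ -5.   14.3 106.   -1.7  59.6   5.1] toolz [ 0.001 -0.025 -1.   ] F [-0.7  0.4  0.6] w 60.2 gf 0.0 t 19.4
shift [55.9  0.1 -1.6] turn -0.2
[(array([ 64., 527.]), 0.57), (array([ 63., 285.]), 0.56)] [(array([ 64., 509.]), 0.74), (array([ 73., 286.]), 0.6), (array([ 78., 160.]), 0.34)] [ 70. 282.] [141. 282.]
70 [(237, 35)]
90 [(202, 40), (240, 38)]
110 [(203, -46), (207, 33), (243, 35)]
125 [(207, -38), (211, 37), (245, 42)]
140 [(213, 32), (247, 42), (324, -36)]
```

```bash
python3 -m handwheel '{"translation":[[12,1,0],[24,2,0],[34,2,-1],[42,2,-1],[48,2,-1],[52,2,-1],[54,2,-1],[56,2,-1]],"turn":[0,0,0,0,0,0,0,0]}'; python3 -m handwheel '{"translation":[[56,2,-1],[0,0,0],[0,0,0],[0,0,0],[0,0,0],[0,0,0],[0,0,0],[0,0,0]],"turn":[0,0,0,0,0,0,0,0]}' 0.8 bad;  python3 go.py st 90 -11 75.5 81
```

```text
t: 20.22
position: [579.7, 112.1, 74.0]
ee_rot: [179.8, 1.4, 80.8]
ft_force: [-0.6, 0.2, 0.7]
grip_width: 0.637
gripper_force: 0.0
target [578.5 112.   75.5]
pos [579.7 112.1  74. ] rpy [179.8    1.45  80.8 ] j [  0.6  16.7 103.1  -1.7  60.2  10.6] toolz [-0.001 -0.025 -1.   ] F [-0.6  0.2  0.7] w 59.8 gf 0.0 t 20.2167
shift [-0.4 -1.1 -1.5] turn -0.2invalid input: not JSON, or not a number
```

```bash
python3 -m handwheel '{"translation":[[0,0,-1],[0,0,-1],[0,0,-1],[0,0,-1],[0,0,-1],[0,0,-1],[0,0,-1],[0,0,-1]],"turn":[0,0,0,0,0,0,0,0]}' 0.8 25; python3 -m handwheel '{"translation":[[-2,0,-3],[-5,0,-6],[-8,0,-10],[-11,0,-14],[-14,0,-18],[-17,0,-22],[-21,0,-26],[-25,0,-30]],"turn":[0,0,0,0,0,0,0,0]}'; python3 - <<'E'
from h import *
from go import rel
def onz(p,rc,z): a,d=ray(p,rc); return (a+d*(z-a[2])/d[2])
w=np.load('w8.npy',allow_pickle=True)[0]
c=np.array([540,-160,0]); X=np.array([.966,.259,0]);Y=np.array([-.259,.966,0])
for rc in ((107,281),(247,281)): m=onz(w,rc,32)-c; print('m1 end tray xy',(m@X).round(1),(m@Y).round(1))
t=c+X*40-Y*45; t[2]=130; print(t); rel(t,105)
E
```

```text
t: 20.88
position: [580.0, 111.5, 75.2]
ee_rot: [179.8, 1.5, 80.8]
ft_force: [1.6, -2.4, 1.2]
grip_width: 0.417
gripper_force: 25.0
t: 21.55
position: [575.7, 87.6, 106.2]
ee_rot: [179.8, 1.4, 80.8]
ft_force: [0.7, 0.6, -1.2]
grip_width: 0.422
gripper_force: 25.0
m1 end tray xy -41.0 70.3
m1 end tray xy -39.7 -18.6
[ 590.295 -193.11   130.   ]
pos [575.7  87.6 106.2] rpy [179.78   1.44  80.78] j [ -1.8  13.  103.8  -1.6  63.2   8.1] toolz [-0.    -0.025 -1.   ] F [ 0.7  0.6 -1.2] w 39.7 gf 25.0 t 21.55
shift [-275.3   59.4  -16.7] turn -24.2
```

```bash
python3 -m handwheel '{"translation":[[-15,2,-10],[-45,8,-17],[-85,17,-17],[-125,27,-17],[-165,36,-17],[-205,46,-17],[-245,54,-17],[-275,60,-17]],"turn":[0,-4,-8,-12,-16,-20,-23,-25]}'; python3 go.py w 590.3 -193 43 105; python3 tilt.py|egrep -v '^[-0-9]'
```

```text
t: 22.22
position: [590.8, -196.1, 130.5]
ee_rot: [-179.6, 1.5, 105.8]
ft_force: [-0.1, -0.7, -0.6]
grip_width: 0.423
gripper_force: 25.0
target [ 590.3 -193.    43. ]
pos [ 590.8 -196.1  130.5] rpy [-179.62    1.46  105.82] j [-28.2  15.7  97.6  -1.4  65.9 -43.5] toolz [ 0.    -0.026 -1.   ] F [-0.1 -0.7 -0.6] w 39.8 gf 25.0 t 22.2167
shift [ 5.4  1.  87.4] turn 0.8
z [ 591.1 -200.7  131. ] F [-1.2 -3.5  0.1] w 39.6 gf 24.984882473945618
edges [112 136 139 161]
```

```bash
python3 -m handwheel '{"translation":[[5,0,15],[5,0,33],[5,0,50],[5,0,65],[5,0,76],[5,0,83],[5,0,87],[5,0,89]],"turn":[0,0,0,0,0,0,0,0]}' - 15; python3 -m handwheel '{"translation":[[0,0,1],[0,0,2],[2,0,3],[5,0,3],[8,0,3],[10,0,3],[10,0,3],[10,0,3]],"turn":[0,0,0,0,0,0,0,0]}' - 8;python3 tilt.py|egrep -v '^[-0-9]'
```

```text
t: 22.93
position: [589.6, -190.0, 40.6]
ee_rot: [-179.6, 1.4, 105.8]
ft_force: [0.5, -0.3, -0.9]
grip_width: 0.424
gripper_force: 15.0
t: 23.6
position: [587.6, -180.4, 38.8]
ee_rot: [-179.7, 1.4, 105.8]
ft_force: [-0.5, -1.3, 6.4]
grip_width: 0.424
gripper_force: 8.0
z [ 587.6 -180.4   38.8] F [-1.4 -0.4  6.5] w 39.8 gf 8.00180196762085
edges [122 126]
```

```bash
echo 'print(w["frame"][84:250:3,281].min(1).tolist())' >> tilt.py; python3 -m handwheel '{"translation":[[0,0,0],[2,0,0],[4,0,0],[6,0,0],[8,0,0],[10,0,0],[10,0,0],[10,0,0]],"turn":[0,0,0,0,0,0,0,0]}' - 4; python3 tilt.py|egrep -v '^[-0-9]'
```

```text
t: 24.32
position: [583.8, -170.4, 37.0]
ee_rot: [-179.6, 1.3, 105.8]
ft_force: [-0.7, 1.0, 0.4]
grip_width: 0.426
gripper_force: 4.0
z [ 583.8 -170.4   36.9] F [0.1 0.  1.5] w 39.9 gf 4.002125859260559
edges [103 124]
[110, 109, 106, 107, 110, 104, 168, 225, 223, 224, 225, 225, 224, 224, 200, 201, 208, 204, 200, 200, 199, 204, 199, 201, 197, 192, 198, 207, 206, 198, 200, 205, 201, 192, 203, 198, 202, 198, 201, 193, 194, 197, 200, 197, 202, 204, 200, 194, 200, 194, 221, 221, 222, 220, 221, 222]
```

```bash
python3 -m handwheel '{"translation":[[1,0,0],[2,0,0],[3,0,0],[4,0,0],[5,0,0],[5,0,0],[5,0,0],[5,0,0]],"turn":[0,0,0,0,0,0,0,0]}' - 3; python3 tilt.py|egrep -v '^[-0-9]'; python3 - <<'E'
from h import *
w=viewer.grab_frame('wrist')
g=w['frame'].min(2).astype(int)
for r in (108,112,150,190,230):
    i=np.flatnonzero(abs(np.diff(g[r,230:340]))>20); print(r,(i+231).tolist())
E
```

```text
t: 25.03
position: [582.6, -165.8, 37.0]
ee_rot: [-179.6, 1.4, 105.8]
ft_force: [-0.3, 1.2, -0.6]
grip_width: 0.422
gripper_force: 3.0
z [ 582.6 -165.8   37. ] F [-0.5  0.7 -0.3] w 40.1 gf 2.9993921890854836
edges [103 124]
[112, 109, 107, 109, 110, 110, 171, 226, 224, 225, 226, 224, 224, 222, 204, 202, 208, 205, 202, 201, 200, 203, 200, 203, 199, 192, 196, 208, 205, 200, 201, 204, 200, 195, 204, 199, 201, 200, 201, 191, 196, 199, 201, 198, 204, 205, 202, 193, 200, 196, 221, 221, 221, 222, 221, 220]
108 [241, 242, 243, 317, 318, 319]
112 [234, 241, 242, 243, 317, 318]
150 [242, 243, 244, 316, 317, 330]
190 [243, 244, 245, 246, 315, 316, 330]
230 [245, 246, 247, 313, 314, 326]
```

```bash
python3 -m handwheel '{"translation":[[0,0,0],[0,0,0],[0,0,0],[0,0,0],[0,0,0],[0,0,-4],[0,0,-12],[0,0,-24]],"turn":[0,0,0,0,0,0,0,0]}' 0.45;  python3 -m handwheel '{"translation":[[0,0,-30],[0,0,-70],[0,0,-110],[0,0,-150],[0,0,-190],[0,0,-220],[0,0,-230],[0,0,-230]],"turn":[0,0,0,0,0,0,0,0]}' 1 10; python3 go.py st 0 90 290 81; python3 - <<'E'
from h import *
w=viewer.grab_frame('wrist'); t=viewer.grab_frame('top'); sc=viewer.grab_frame('scene')
o=np.zeros((600,800,3),np.uint8); o[:420,:560]=w['frame']; o[420:600,:240]=cv2.resize(t['frame'][150:270,160:380],(240,180))[:180]; o[420:,240:480]=cv2.resize(sc['frame'][170:310,190:350],(240,180))
o[420:,480:720]=cv2.resize(sc['frame'][90:210,290:430],(240,180),interpolation=3)
cv2.imwrite('pics/v6.png',cv2.cvtColor(o,cv2.COLOR_RGB2BGR))
x,e=tri([ray(v,viewer.landmark_of(v,'clear_button_top')[0]['point']) for v in (t,sc)]); print('button',x.round(1),e)
b=[viewer.landmark_of(v,'clear_button_top') for v in (w,t,sc)]; print([(v[0]['point'],v[0]['confidence']) if v else None for v in b])
E
```

```text
t: 25.8
position: [582.1, -165.1, 61.1]
ee_rot: [-179.5, 1.3, 105.8]
ft_force: [0.4, -0.1, -0.1]
grip_width: 0.549
gripper_force: 0.0
t: 26.47
position: [584.3, -160.1, 296.0]
ee_rot: [-179.9, 1.7, 105.8]
ft_force: [-1.0, 0.3, 0.9]
grip_width: 0.024
gripper_force: 0.0
target [506.2 226.3 290. ]
pos [ 584.3 -160.1  296. ] rpy [-179.94    1.7   105.79] j [-25.5   4.8  92.2  -1.3  82.  -41.1] toolz [ 0.007 -0.029 -1.   ] F [-1.   0.3  0.9] w 2.2 gf 0.0 t 26.4667
shift [393.1  30.   -5.7] turn 24.8
button [505.2 226.6 242. ] 3.8188340819892117
[None, ([206.2, 183.4], 0.42), ([124.9, 359.7], 0.64)]
```

View pics/v6.png

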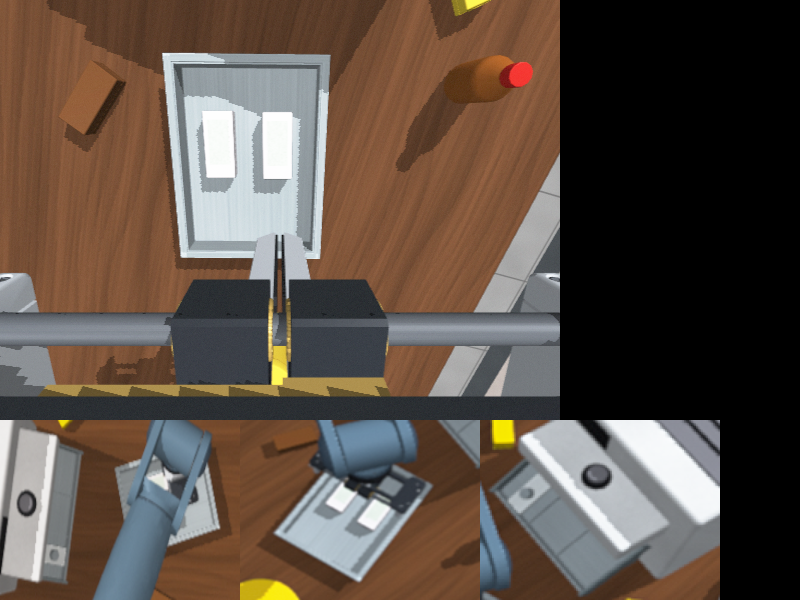

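```bash
python3 -m handwheel '{"translation":[[10,1,-5],[40,4,-12],[80,7,-16],[120,10,-16],[160,13,-16],[200,16,-16],[240,19,-16],[280,22,-16]],"turn":[0,4,8,12,16,20,24,25]}'; python3 go.py st 0 90 290 81;
```

```text
t: 27.53
position: [526.8, 118.5, 300.4]
ee_rot: [179.8, 1.4, 80.6]
ft_force: [-0.1, 0.2, 0.3]
grip_width: 0.008
gripper_force: 0.0
target [506.2 226.3 290. ]
pos [526.8 118.5 300.4] rpy [179.76   1.42  80.63] j [  1.3  -3.8 100.4  -1.4  83.5  10.9] toolz [ 0.    -0.025 -1.   ] F [-0.1  0.2  0.3] w 0.7 gf 0.0 t 27.5333
shift [103.2 -37.9   7.7] turn -0.4
```

```bash
python3 -m handwheel '{"translation":[[25,-9,0],[50,-18,0],[75,-28,2],[95,-35,4],[103,-38,8],[103,-38,10],[103,-38,10],[103,-38,10]],"turn":[0,0,0,0,0,0,0,0]}'; python3 go.py st 0 90 266 81; python3 - <<'E'
from h import *
from go import st
# lateral check from scene & top: tip vs button
s=arm.get_state()
w=viewer.grab_frame('wrist')
print([(np.round(r['point']),round(r['confidence'],2)) for r in viewer.landmark_of(w,'clear_button_top')],proj(w,[505.2,226.6,243]).round(),proj(w,s['position']+[0,0,-40]).round())
E
```

```text
t: 28.2
position: [507.0, 222.7, 287.2]
ee_rot: [179.8, 1.5, 80.7]
ft_force: [0.0, -0.1, 0.5]
grip_width: 0.006
gripper_force: 0.0
target [506.2 226.3 266. ]
pos [507.  222.7 287.2] rpy [179.8    1.47  80.72] j [12.7 -1.2 99.2 -1.4 82.4 22.1] toolz [-0.001 -0.026 -1.   ] F [ 0.  -0.1  0.5] w 0.5 gf 0.0 t 28.2
shift [ 3.9 -1.4 21.1] turn -0.3
[(array([234., 278.]), 0.85)] [227. 278.] [234. 281.]
```

```bash
python3 -m handwheel '{"translation":[[0,-1,6],[0,-1,12],[0,-1,16],[0,-1,18],[0,-1,20],[0,-1,22],[0,-1,23],[0,-1,24]],"turn":[0,0,0,0,0,0,0,0]}'
```

```text
t: 28.97
position: [505.8, 223.1, 263.7]
ee_rot: [179.8, 1.4, 80.8]
ft_force: [-1.9, -0.3, 2.8]
grip_width: 0.006
gripper_force: 1.4
```

```bash
python3 -m handwheel '{"translation":[[0,0,1],[0,0,2],[0,0,3],[0,0,4],[0,0,5],[0,0,5],[0,0,5],[0,0,5]],"turn":[0,0,0,0,0,0,0,0]}'
```

```text
t: 29.63
position: [505.9, 223.2, 260.0]
ee_rot: [179.8, 1.4, 80.8]
ft_force: [-5.4, -1.1, 8.7]
grip_width: 0.005
gripper_force: 4.8
```

```bash
python3 -m handwheel '{"translation":[[0,0,0.5],[0,0,1],[0,0,1.5],[0,0,2],[0,0,2],[0,0,2],[0,0,2],[0,0,2]],"turn":[0,0,0,0,0,0,0,0]}'
```

```text
t: 30.3
position: [506.0, 223.2, 259.8]
ee_rot: [179.7, 1.4, 80.8]
ft_force: [-8.3, -2.5, 16.8]
grip_width: 0.004
gripper_force: 8.4
```

```bash
python3 -m handwheel '{"translation":[[0,0,0.5],[0,0,1],[0,0,1],[0,0,1],[0,0,1],[0,0,0],[0,0,-3],[0,0,-8]],"turn":[0,0,0,0,0,0,0,0]}'; python3 -m handwheel '{"translation":[[0,0,-8],[0,0,-20],[0,0,-35],[0,0,-50],[0,0,-60],[0,0,-60],[0,0,-60],[0,0,-60]],"turn":[0,0,0,0,0,0,0,0]}'; python3 - <<'E'
from h import *
t=viewer.grab_frame('scene'); save(t,'end')
print([(np.round(r['point']),round(r['confidence'],2)) for r in viewer.landmark_of(t,'mailer_a')])
print(arm.close_job())
E
```

```text
t: 30.97
position: [506.0, 223.2, 264.8]
ee_rot: [179.7, 1.4, 80.8]
ft_force: [-1.1, -1.6, 2.5]
grip_width: 0.006
gripper_force: 1.0
t: 31.63
position: [505.6, 224.7, 323.4]
ee_rot: [179.9, 1.5, 80.8]
ft_force: [0.2, 0.4, 0.2]
grip_width: 0.005
gripper_force: 0.0
[(array([224., 380.]), 0.93), (array([ 93., 302.]), 0.86), (array([241., 282.]), 0.82), (array([183., 226.]), 0.71), (array([228., 263.]), 0.63)]
the job is handed in; nothing more can be done
None
```

I set both mailers flat in the tray, side by side, labels up and lengthwise. The gauge stayed in the chute, and I pressed the button until it stopped moving and let it go. I handed the job in at about 32 s, with no verdict returned.

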